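# Prop the cast chest open and seat the footed plaster bell on the banding wheel

### The job

The plywood chest's lid will not stay up by itself: lift it by its bow handle until the notched steel stay at its side drops over the stud, ease it back so that the stay carries it, and let go of it. Then reach in with the free hand, lift out the footed plaster bell and seat it mouth down over the centring plug of the banding wheel, its flange flat on the wheel's face, ready for sanding the foot; leave the lid propped. Plaster chips and lids slam: do not let either of them fall, and leave the half mould in the chest and the soap bottle standing where they are.

Things in the scene. Friction and masses are not known exactly. Their poses are not given: they have to be found in the camera images.
- chest: open-topped plywood chest fixed to the table, 180 mm deep (x) by 300 mm wide (y) by 115 mm high, walls and floor 10 mm thick. Origin: middle of its underside; z up; the front wall with the handle faces its -x, the lid is hinged along the rear top edge at +x, the stay is on the outside of its +y end.
- lid (a joint): angle of the plywood lid (185 mm deep, 12 mm thick, 0.45 to 0.7 kg) about its hinge line, rad: 0 shut, grows as the front edge goes up, stop at 1.43. It falls shut unless the stay holds it. Resting on the stay it reads about 1.31; raised past that, the stay drops over the stud by itself within a fraction of a second.
- stay (a joint): angle of the stay, rad: 0 as it lies with the lid shut, grows as its free end rises. It is a flat steel bar, 203 mm long and 20 mm wide, pivoted near the front of the chest's +y end, lying on the lid's stud under its own weight; in its lower edge near the free end is a notch 32 mm long and 10 mm deep. While the lid rises it climbs to about 0.63, reads about 0.62 just before the stud comes to the notch, then drops; with the lid resting on it it reads about 0.55.
- lid_handle (a point): middle of the grip bar of the lid's steel bow handle. The bar is round, 12 mm thick, 110 mm long along the chest's y, its middle 40 mm ahead of the lid's front edge in the lid's plane and 225 mm from the hinge line; with the lid shut it is 121 mm above the table, with the lid propped 334 mm above it and about 33 mm behind the chest's middle. Being round it can turn between the fingers while the lid swings. The point turns with the lid.
- lid_hinge (a point): on the hinge line, middle of the chest's width, 115 mm above the table, 90 mm behind the chest's middle (+x of the chest); the hinge line runs along the chest's y. The point turns with the lid; when shut its axes are the chest's.
- lid_stud (a point): the stud on the lid's +y edge, a steel pin of 10 mm diameter along y; this point is on its axis where the stay bears on it.
- stay_notch (a point): the point of the stay that falls together with lid_stud when the stud sits home in the notch and carries the lid.
- bell: white plaster bell standing mouth down on the chest's floor, in the left or right half and a little nearer the front wall: flange 96 mm across and 12 mm thick at the bottom, rounded body, and on top an upright round foot 50 mm in diameter from 52 to 82 mm above the rim; round mouth 72 mm across and 28 mm deep; 0.2 to 0.4 kg. Origin: middle of the mouth, in the plane of the rim; z up along the foot.
- wheel_face (a point): middle of the banding wheel's turntable, on its flat upper face, 105 mm above the table; z up. The dark iron turntable is 190 mm across and turns freely with slight drag on a fixed stand. Fixed in its middle is a plaster centring plug: 66 mm in diameter for the first 7 mm, then tapering to 42 mm at its top, 23 mm above the face.
- mould_half: half of a plaster block mould lying in the chest beside the bell, 72 x 96 x 42 mm high. Origin: middle of its underside.
- soap_bottle: white plastic squeeze bottle with a yellow cap, 72 mm in diameter, 203 mm high, standing at the back between the chest and the wheel. Origin: middle of its underside.

How it is judged:
On the way, in this order (a step that is already met when the one before it is completed fails the run):
1. the lid is propped: its stud sits in the stay's notch, the stay alone carries the lid, the robot has let go and the bell is still in its place (distance between lid_stud and stay_notch below 0.006 m and value of joint lid between 1.27 and 1.35 rad and contact force between the fingers and anything else below 0.1 N and distance of bell from where it was at the start of the episode below 0.03 m), for 0.3 s.
2. the bell sits mouth down over the plug with its flange flat on the wheel's face (horizontal distance between bell and wheel_face below 0.005 m and z of bell in the frame of wheel_face below 0.003 m and angle between bell's own z axis and vertical below 0.05 rad), for 0.2 s.
At the end, for the whole second after the job is handed in: The lid rests on its stay (stud within 6 mm of home in the notch, lid angle 1.27 to 1.35 rad) and the bell sits at rest mouth down over the plug: within 5 mm of the wheel's middle, rim within 3 mm of its face, tilted less than 0.05 rad. The half mould is within 40 mm of where it lay (all of step 2 and distance between lid_stud and stay_notch below 0.006 m and value of joint lid between 1.27 and 1.35 rad and z of bell in the frame of wheel_face above -0.003 m and linear speed of bell below 0.02 m/s and distance of mould_half from where it was at the start of the episode below 0.04 m); the robot touches nothing.
It fails at once if the lid is let fall (it swings shut faster than 3 rad/s) (velocity of joint lid below -3 rad/s).
It fails at once if the bell is dropped (moves faster than 0.6 m/s out of the fingers) (linear speed of bell above 0.6 m/s and contact force between the fingers and bell below 0.01 N).
It fails at once if the soap bottle is knocked aside (moved more than 40 mm) (distance of soap_bottle from where it was at the start of the episode above 0.04 m).
It also fails if it takes over 67 s, if anything falls off the work surface, if the arm or the gripper's body presses on something with over 40 N, if the wrist force passes 120 N, or if a joint passes its speed limit or range.

### The arm

A 6-joint arm with a two-finger parallel gripper is mounted at the origin on the work surface. World frame = base frame: x ahead of the robot, y to its left, z up, the work surface at z = 0. Lengths are in m, angles in rad, forces in N, time in s.
With the tool pointing down it reaches from about 0.375 to 0.9 m from the base axis. Payload 3.1 kg.
Tool frame: the origin (TCP) lies between the finger pads; the fingertips stand bot.tip_reach ahead of it and the grasp point (between the pads) lies 8 mm behind it (bot.tip_reach is the distance from the TCP to the fingertips, in m); z points along the fingers, y is the line along which they close (so a half turn about z gives the same grasp; the last joint's range is limited). The gripper opens to 85 mm and grips with 20 to 120 N. Pads are 22 mm wide; open, the fingers measure 114 mm over their backs; the gripper's body (76 mm by 85 mm) begins 54 mm behind the grasp point. The pads swing forward as they close: fully open they stand 13 mm farther back than shut.
Start: joints at [-1.288, 0.527, 1.433, -0, 1.181, -0.178], TCP at [0.278, -0.559, 0.242] pointing down, gripper open.
Joint ranges: [-3.08, 3.08], [-0.75, 2.2], [0.22, 2.44], [-1.43, 4.57], [0, 2.65], [-2.85, 2.85]. Speed limits (rad/s): [2.79, 2.79, 3.14, 3.14, 3.14, 3.14].

### API

Orientations are given as a unit quaternion [w, x, y, z].
In Python, from workcell import bot gives the robot as it stands. The module is installed in compiled form; this text tells all that it offers.
- The arm moves only by the tool drive_tool, never from a script. Its argument "commands" is a list of rows, each a list of 4 numbers: the shift along the tool's x, y, z in cm, then the turn about the tool's z in rad. In form: [[tx, ty, tz, turn], ...]. A call has 1 to 10 rows; each row shifts and turns the commanded pose from where the row before left it, along the tool's axes as they then stand; what a row does not reach is not made up. A row lasts 1/12 s, in which the tool goes at most 41.7 mm and 7.16 degrees, less where a joint would pass 70% of its speed; a pose out of reach is approached as far as the arm can. A call with a gripper value outside its range is refused whole. "jaw" is the finger opening in cm, from 0 to 8.54, set as the call begins (left out, the last holds). The fingers move at their own pace and stop on an object; the grip force is fixed at half the most. Time passes only in rows, so rows that do not move let the fingers close. It gives the time, the measured TCP pose, the force, the opening and the grip force at its end, in the units of the state.
- bot.get_obs(): the state, without advancing time (a new reading comes with each control period).
- bot.read_camera(name): name is "side" or "top" or "wrist"; returns the picture (400x640x3 uint8, blue, green, red); there is no depth.
- bot.camera_info(name): a dict with "vfov" (degrees; the focal length in pixels is half the picture's height over the tangent of half this angle, whatever the lens; pixels are square), "cx", "cy" (the principal point, pixels), "R" (3x3) and "t" (3): a world point X has camera coordinates R X + t. Camera axes: x right, y down, z forward; pixel columns grow to the right and rows downward; lengths in m; the calibration is good to about 2 mm. A picture is of the moment at which its call begins: read the wrist's pose just before it. camera_info takes no time and is no camera call; for the wrist camera it gives the pose at the moment of the call.
- bot.sign_off(): hands the job in; it is judged then, once.
The state is a dict: "time_s": time; "joint_pos": joint angles; "dq": joint speeds; "tau": joint torques, N m; "tool_pos": TCP position; "tcp_rot": TCP orientation; "wrist_force": force on the tool from outside, world axes, zero at the start; "ft_torque": the same for the moment, N m; "gripper_width": finger opening in m; "grasp_force": force on a finger pad.
Only numpy, scipy, OpenCV 4.12 (cv2) and the standard library are available. Lean on these libraries where they do the work, as an engineer would, in place of code of your own. Each camera call takes 0.05 s, during which the arm holds its last target. There are 200 camera calls.

## Working session

There is one attempt and no reset: what is moved stays moved. The work goes in short steps, Python scripts to look and compute and a tool call to move; the robot and the scene stay as the last step left them, time stands still between calls to the robot, and variables do not carry over. Pictures are saved under pics/ and viewed, at most 10 in all, crops included, and the job is handed in when it is done.

Besides the shell and the picture viewer there is one more tool, called as name([rows], argument=value, ...), one row to a line, values as JSON. drive_tool: Moves the arm, as the interface text tells. Its arguments: {"type":"object","properties":{"commands":{"type":"array"},"jaw":{"type":"number"}},"required":["commands"]}

```bash
mkdir -p pics; ls; python3 - <<'E'
from workcell import bot
import cv2
o=bot.get_obs()
print({k:o[k] for k in("time_s","tool_pos","tcp_rot","gripper_width","wrist_force")},bot.tip_reach)
for n in("side","top","wrist"):
    i=bot.camera_info(n);print(n,i)
    cv2.imwrite(f"pics/{n}0.png",bot.read_camera(n))
E
```

```text
pics
{'time_s': 0.0, 'tool_pos': array([ 0.27830191, -0.55886453,  0.24134981]), 'tcp_rot': array([-1.07760845e-03,  9.73462576e-01,  2.28843722e-01, -5.26850599e-05]), 'gripper_width': 0.08514063402206962, 'wrist_force': array([1.00613164, 0.67757682, 0.58041331])} 0.011
side {'vfov': 49.659970341005234, 'cx': 324.94903073500205, 'cy': 204.3309326564718, 'R': array([[-0.67399831,  0.73835127, -0.02374168],
       [ 0.4393559 ,  0.37481186, -0.81638377],
       [-0.59387934, -0.56067233, -0.57702155]]), 't': array([ 0.36934289, -0.19753626,  1.5610721 ])}
top {'vfov': 57.135413709247516, 'cx': 319.50591362856414, 'cy': 204.00947794055855, 'R': array([[ 4.28176669e-04, -9.99544791e-01,  3.01666620e-02],
       [-9.96336890e-01, -3.00608176e-03, -8.54620624e-02],
       [ 8.55138428e-02, -3.00195653e-02, -9.95884636e-01]]), 't': array([0.02013254, 0.60877337, 0.98721306])}
wrist {'vfov': 67.08132652836623, 'cx': 323.0313123274982, 'cy': 202.24037509539295, 'R': array([[ 0.44613205, -0.89496541, -0.00176087],
       [-0.86084924, -0.42966187,  0.27263394],
       [-0.24475452, -0.1201149 , -0.96211623]]), 't': array([-0.62404869, -0.03647308,  0.37820995])}
```

View pics/top0.png

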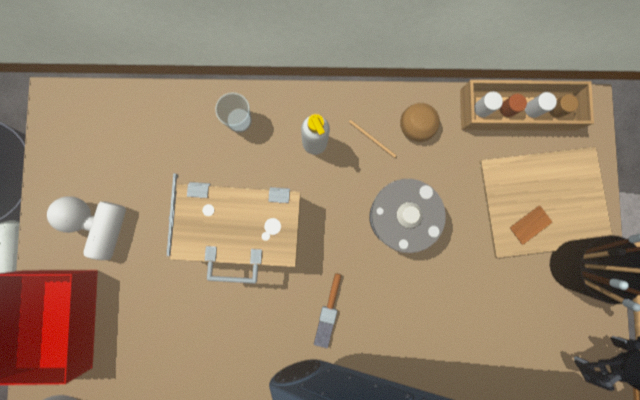

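View pics/side0.png

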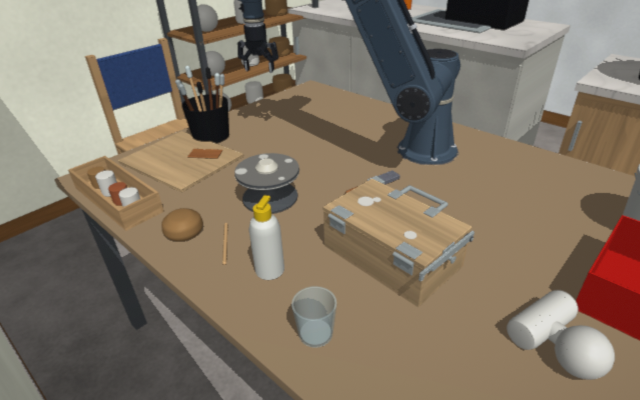

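The top view shows the chest shut with its handle bar at about (208–257, 281). The wheel plug is near (408, 215) and the bottle near (316, 135). The side view shows the stay on the +y end. I'll measure these now.

```bash
cat > h.py <<'E'
from workcell import bot
import numpy as np, cv2
def ray(info,u,v):
    f=200/np.tan(np.radians(info["vfov"])/2); R=np.array(info["R"]);t=np.array(info["t"])
    return -R.T@t, R.T@np.array([(u-info["cx"])/f,(v-info["cy"])/f,1])
def onz(info,u,v,z):
    o,d=ray(info,u,v); return o+d*(z-o[2])/d[2]
def proj(info,X):
    f=200/np.tan(np.radians(info["vfov"])/2); c=np.array(info["R"])@np.array(X)+np.array(info["t"])
    return c[:2]/c[2]*f+[info["cx"],info["cy"]]
def yaw(o):  # tool x axis direction, and R
    from scipy.spatial.transform import Rotation as Ro
    q=o["tcp_rot"]; return Ro.from_quat([q[1],q[2],q[3],q[0]]).as_matrix()
E
python3 - <<'E'
from h import *
i=bot.camera_info("top")
im=cv2.imread("pics/top0.png")
cv2.imwrite("pics/c.png",np.hstack([cv2.resize(im[165:295,160:310],None,fx=2.6,fy=2.6,interpolation=2),cv2.resize(im[165:295,350:500],None,fx=2.6,fy=2.6,interpolation=2)]))
for u,v in((208,281),(257,282)): print("bar",onz(i,u,v,.121).round(4))
for u,v in((301,191),(296,267),(170,262),(175,183)): print("lid",onz(i,u,v,.127).round(4))
print("wheel",onz(i,408,216,.105).round(4), onz(i,408.5,215,.128).round(4))
for u in (371,447): print(onz(i,u,216,.105).round(4))
o=bot.get_obs();print(yaw(o).round(3))
E
```

```text
bar [0.4119 0.2952 0.121 ]
bar [0.4091 0.1766 0.121 ]
lid [0.6324 0.0702 0.127 ]
lid [0.4456 0.0816 0.127 ]
lid [0.4582 0.3859 0.127 ]
lid [0.6509 0.3804 0.127 ]
wheel [ 0.5719 -0.2024  0.105 ] [ 0.5732 -0.1975  0.128 ]
[ 0.5717 -0.1075  0.105 ]
[ 0.5721 -0.3031  0.105 ]
[[ 0.895  0.446 -0.   ]
 [ 0.446 -0.895  0.002]
 [ 0.    -0.002 -1.   ]]
```

View pics/c.png

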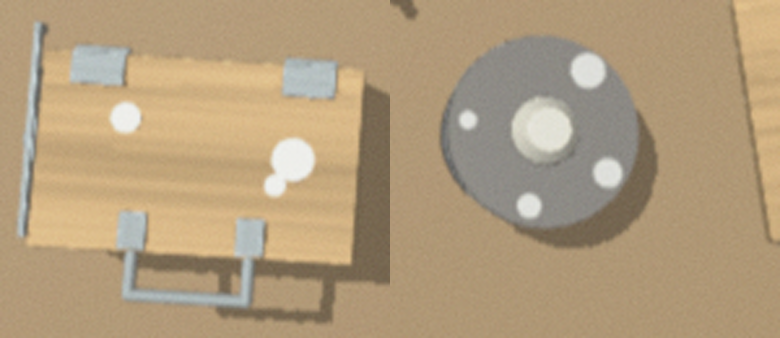

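The crop shows the handle bar centreline from about (209, 278.5) to (254.6, 280.4) in top pixels, and the plug concentric with the turntable. Next I'll refine these numbers and plan the rows.

```bash
cat >> h.py <<'E'
def plan(targets,yaw_t,maxstep=4.0,start=None):
    """rows to visit world waypoints; yaw_t=tool x yaw (rad) reached as early as possible"""
    o=bot.get_obs(); p=np.array(o["tool_pos"]) if start is None else np.array(start); R=yaw(o); th=np.arctan2(R[1,0],R[0,0]); out=[]
    for T in targets:
        T=np.array(T); n=max(1,int(np.ceil(np.linalg.norm(T-p)*100/maxstep)))
        for k in range(n):
            d=(T-p)/n*100; c,s=np.cos(th),np.sin(th)
            turn=np.clip(-(yaw_t-th),-.12,.12)  # about tool z (down)
            out.append([round(c*d[0]+s*d[1],2),round(s*d[0]-c*d[1],2),round(-d[2],2),round(float(turn),3)]); th-=turn
        p=T
    print(len(out),"rows, left yaw",yaw_t-th)
    for k in range(0,len(out),10): print(out[k:k+10])
E
python3 - <<'E'
from h import *
i=bot.camera_info("top")
a,b=onz(i,209.2,278.5,.121),onz(i,254.6,280.4,.121);print("bar",a,b,(a+b)/2,np.arctan2(-(b-a)[0]*-1,(a-b)[1]))
q=[(170.8,258.8),(295.4,266.2),(300,191),(173.5,184.5)]
P=[onz(i,u,v,.127) for u,v in q];print(np.array(P).round(4))
e=P[0]-P[1];psi=np.arctan2(-e[0],e[1]);print("psi",psi,np.linalg.norm(e))
w=(160+0,0)
for (u,v) in((350+542/2.6-150,165+130/2.6),): print(u)
im=cv2.imread("pics/top0.png")
hsv=cv2.cvtColor(im,cv2.COLOR_BGR2HSV)
m=((hsv[...,1]<60)&(hsv[...,2]>85)).astype(np.uint8);m[:,:360]=0;m[:,460:]=0;m[:165]=0;m[260:]=0
c=max(cv2.findContours(m,0,2)[0],key=cv2.contourArea);(x,y),r=cv2.minEnclosingCircle(c);print(x,y,r,cv2.fitEllipse(c));
E=cv2.fitEllipse(c);print("wheel",onz(i,*E[0],.105))
plan([(.45,-.2,.25),((a+b)/2*[1,1,0]+[0,0,.25])],np.pi/2+psi)
E
```

```text
bar [0.41785296 0.29246243 0.121     ] [0.41294363 0.18246408 0.121     ] [0.4153983  0.23746326 0.121     ] -0.04460133912585117
[[0.4659 0.3843 0.127 ]
 [0.4475 0.083  0.127 ]
 [0.6323 0.0727 0.127 ]
 [0.6472 0.384  0.127 ]]
psi -0.06080127322514847 0.30178728368816804
408.46153846153845
407.18121337890625 216.0301971435547 38.296627044677734 ((407.5661926269531, 215.49844360351562), (73.34502410888672, 75.51323699951172), 107.87053680419922)
wheel [ 0.57317528 -0.20134974  0.105     ]
21 rows, left yaw 0.0
[[np.float64(3.14), np.float64(-2.45), np.float64(-0.08), -0.12], [np.float64(3.41), np.float64(-2.06), np.float64(-0.08), -0.12], [np.float64(3.63), np.float64(-1.63), np.float64(-0.08), -0.12], [np.float64(3.8), np.float64(-1.19), np.float64(-0.08), -0.12], [np.float64(3.91), np.float64(-0.72), np.float64(-0.08), -0.12], [np.float64(3.97), np.float64(-0.25), np.float64(-0.08), -0.12], [np.float64(3.97), np.float64(0.23), np.float64(-0.08), -0.12], [np.float64(3.92), np.float64(0.7), np.float64(-0.08), -0.12], [np.float64(3.8), np.float64(1.16), np.float64(-0.08), -0.088], [np.float64(3.69), np.float64(1.5), np.float64(-0.08), -0.0]]
[[np.float64(3.95), np.float64(-0.56), np.float64(-0.0), -0.0], [np.float64(3.95), np.float64(-0.56), np.float64(-0.0), -0.0], [np.float64(3.95), np.float64(-0.56), np.float64(-0.0), -0.0], [np.float64(3.95), np.float64(-0.56), np.float64(-0.0), -0.0], [np.float64(3.95), np.float64(-0.56), np.float64(-0.0), -0.0], [np.float64(3.95), np.float64(-0.56), np.float64(-0.0), -0.0], [np.float64(3.95), np.float64(-0.56), np.float64(-0.0), -0.0], [np.float64(3.95), np.float64(-0.56), np.float64(-0.0), -0.0], [np.float64(3.95), np.float64(-0.56), np.float64(-0.0), -0.0], [np.float64(3.95), np.float64(-0.56), np.float64(-0.0), -0.0]]
[[np.float64(3.95), np.float64(-0.56), np.float64(-0.0), -0.0]]
```

drive_tool([
  [3.14,-2.45,-0.08,-0.12],
  [3.41,-2.06,-0.08,-0.12],
  [3.63,-1.63,-0.08,-0.12],
  [3.8,-1.19,-0.08,-0.12],
  [3.91,-0.72,-0.08,-0.12],
  [3.97,-0.25,-0.08,-0.12],
  [3.97,0.23,-0.08,-0.12],
  [3.92,0.7,-0.08,-0.12],
  [3.8,1.16,-0.08,-0.09],
  [3.69,1.5,-0.08,0],
], jaw=4)

```text
time_s: 0.98
tool_pos: [0.4505, -0.1986, 0.2503]
tcp_rot: [-0.0, 0.727, 0.687, 0.0]
wrist_force: [1.6, -0.5, -0.3]
gripper_width: 0.0401
grasp_force: 0.0
```

drive_tool([
  [3.95,-0.56,0,0],
  [3.95,-0.56,0,0],
  [3.95,-0.56,0,0],
  [3.95,-0.56,0,0],
  [3.95,-0.56,0,0],
  [3.95,-0.56,0,0],
  [3.95,-0.56,0,0],
  [3.95,-0.56,0,0],
  [3.95,-0.56,0,0],
  [3.0,-0.5,0,0],
])

```text
time_s: 1.82
tool_pos: [0.4168, 0.1903, 0.2503]
tcp_rot: [-0.0, 0.727, 0.686, 0.0]
wrist_force: [1.6, -0.4, 0.5]
gripper_width: 0.0401
grasp_force: 0.0
```

```bash
python3 - <<'E'
from h import *
i=bot.camera_info("wrist");o=bot.get_obs();im=bot.read_camera("wrist");cv2.imwrite("pics/w1.png",im)
print(o["time_s"],o["tool_pos"],yaw(o).round(3).tolist(),o["joint_pos"])
print(proj(i,[.415,.2375,.121]))
E
```

```text
1.8167 [0.4167755  0.19031528 0.25033186] [[0.058, 0.998, 0.0], [0.998, -0.058, 0.001], [0.001, -0.0, -1.0]] [1.83267478e-01 2.92108353e-01 1.82595854e+00 7.11692852e-04
 1.02340818e+00 2.40563222e-01]
[318.56897363 143.24086575]
```

View pics/w1.png

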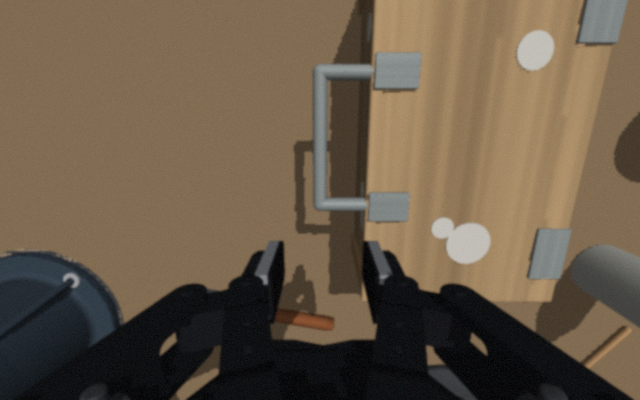

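The wrist view shows the bar at column ~321, rows 68–208, parallel to the tool x axis.

```bash
python3 - <<'E'
from h import *
i=bot.camera_info("wrist")
a,b=onz(i,320.5,70,.121),onz(i,321,206,.121);m=(a+b)/2;print(a,b,m,np.linalg.norm(a-b))
o=bot.get_obs();R=yaw(o);d=R.T@(m-o["tool_pos"])*100;print("tool shift cm",d)
E
```

```text
[0.41916551 0.29925987 0.121     ] [0.41317196 0.18601794 0.121     ] [0.41616873 0.2426389  0.121     ] 0.11340043016962233
tool shift cm [ 4.78876563 -0.2655555  12.9653394 ]
```

drive_tool([
  [2.5,-0.13,2,0],
  [2.4,-0.13,2,0],
  [0,0,3,0],
  [0,0,3,0],
  [0,0,2,0],
  [0,0,1,0],
  [0,0,0.6,0],
  [0,0,0,0],
])

```text
time_s: 2.53
tool_pos: [0.4173, 0.2363, 0.1131]
tcp_rot: [-0.001, 0.728, 0.686, -0.001]
wrist_force: [0.7, 1.1, 0.1]
gripper_width: 0.04
grasp_force: 0.0
```

drive_tool([
  [0,0,0,0],
  [0,0,0,0],
  [0,0,0,0],
  [0,0,0,0],
  [0,0,0,0],
  [0,0,0,0],
], jaw=0.6)

```text
time_s: 3.03
tool_pos: [0.4166, 0.2368, 0.1151]
tcp_rot: [-0.001, 0.728, 0.686, -0.001]
wrist_force: [-5.2, 1.7, 6.7]
gripper_width: 0.0095
grasp_force: 58.7
```

```bash
python3 -c "
import numpy as np
f=.027+np.r_[np.linspace(0,1.26,19),np.linspace(1.26,1.39,5)[1:]]
y=22.5*(1-np.cos(f));z=22.5*np.sin(f)
r=[[0,round(a,2),round(-b,2),0] for a,b in zip(np.diff(y),np.diff(z))]
for k in range(0,len(r),10):print(r[k:k+10])"
```

```text
[[0, np.float64(0.1), np.float64(-1.57), 0], [0, np.float64(0.21), np.float64(-1.56), 0], [0, np.float64(0.32), np.float64(-1.54), 0], [0, np.float64(0.42), np.float64(-1.52), 0], [0, np.float64(0.53), np.float64(-1.48), 0], [0, np.float64(0.63), np.float64(-1.44), 0], [0, np.float64(0.73), np.float64(-1.4), 0], [0, np.float64(0.83), np.float64(-1.34), 0], [0, np.float64(0.92), np.float64(-1.28), 0], [0, np.float64(1.0), np.float64(-1.21), 0]]
[[0, np.float64(1.09), np.float64(-1.14), 0], [0, np.float64(1.16), np.float64(-1.06), 0], [0, np.float64(1.24), np.float64(-0.98), 0], [0, np.float64(1.3), np.float64(-0.89), 0], [0, np.float64(1.36), np.float64(-0.79), 0], [0, np.float64(1.41), np.float64(-0.7), 0], [0, np.float64(1.46), np.float64(-0.6), 0], [0, np.float64(1.5), np.float64(-0.49), 0], [0, np.float64(0.71), np.float64(-0.19), 0], [0, np.float64(0.71), np.float64(-0.17), 0]]
[[0, np.float64(0.72), np.float64(-0.15), 0], [0, np.float64(0.72), np.float64(-0.12), 0]]
```

drive_tool([
  [0,0.1,-1.57,0],
  [0,0.21,-1.56,0],
  [0,0.32,-1.54,0],
  [0,0.42,-1.52,0],
  [0,0.53,-1.48,0],
  [0,0.63,-1.44,0],
  [0,0.73,-1.4,0],
  [0,0.83,-1.34,0],
  [0,0.92,-1.28,0],
  [0,1.0,-1.21,0],
])

```text
time_s: 3.87
tool_pos: [0.4694, 0.2335, 0.2578]
tcp_rot: [-0.004, 0.728, 0.686, -0.004]
wrist_force: [-9.9, 1.5, 3.8]
gripper_width: 0.0098
grasp_force: 58.4
```

drive_tool([
  [0,1.09,-1.14,0],
  [0,1.16,-1.06,0],
  [0,1.24,-0.98,0],
  [0,1.3,-0.89,0],
  [0,1.36,-0.79,0],
  [0,1.41,-0.7,0],
  [0,1.46,-0.6,0],
  [0,1.5,-0.49,0],
  [0,0.71,-0.19,0],
  [0,0.71,-0.17,0],
])

```text
time_s: 4.7
tool_pos: [0.5947, 0.2259, 0.3316]
tcp_rot: [0.001, 0.728, 0.686, 0.001]
wrist_force: [-4.5, -1.6, 9.4]
gripper_width: 0.0098
grasp_force: 63.2
```

drive_tool([
  [0,0.72,-0.15,0],
  [0,0.6,-0.1,0],
  [0,0,0,0],
  [0,0,0,0],
])

```text
time_s: 5.03
tool_pos: [0.6087, 0.225, 0.3336]
tcp_rot: [0.002, 0.728, 0.686, 0.002]
wrist_force: [-2.0, -0.7, 8.6]
gripper_width: 0.0099
grasp_force: 63.9
```

```bash
python3 - <<'E'
from h import *
o=bot.get_obs();im=bot.read_camera("side");cv2.imwrite("pics/s2.png",cv2.resize(im[90:310,270:500],None,fx=2.5,fy=2.5))
print(o["time_s"],o["tool_pos"])
E
```

```text
5.0333 [0.60870613 0.22503221 0.33356383]
```

View pics/s2.png

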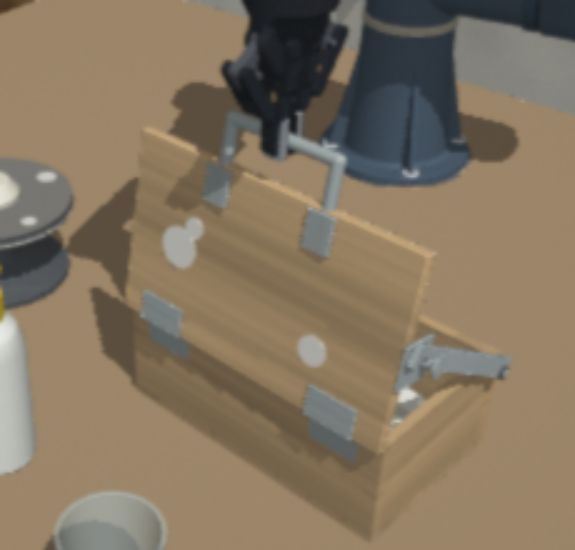

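The side view shows the lid up past the prop angle, with the stay's free end lying at the lid edge near (420, 350) in the crop. Now I'll ease it back.

drive_tool([
  [0,-0.3,0.04,0],
  [0,-0.3,0.05,0],
  [0,-0.3,0.05,0],
  [0,-0.3,0.06,0],
  [0,-0.3,0.06,0],
  [0,-0.25,0.06,0],
  [0,-0.2,0.05,0],
  [0,0,0,0],
  [0,0,0,0],
])

```text
time_s: 5.83
tool_pos: [0.5897, 0.2262, 0.3299]
tcp_rot: [0.003, 0.728, 0.686, 0.003]
wrist_force: [-0.9, -1.2, 7.6]
gripper_width: 0.0098
grasp_force: 63.8
```

```bash
python3 - <<'E'
from h import *
im=bot.read_camera("side");cv2.imwrite("pics/s3.png",cv2.resize(im[180:280,400:500],None,fx=5,fy=5,interpolation=cv2.INTER_CUBIC))
E
```

```text
(no output)
```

View pics/s3.png

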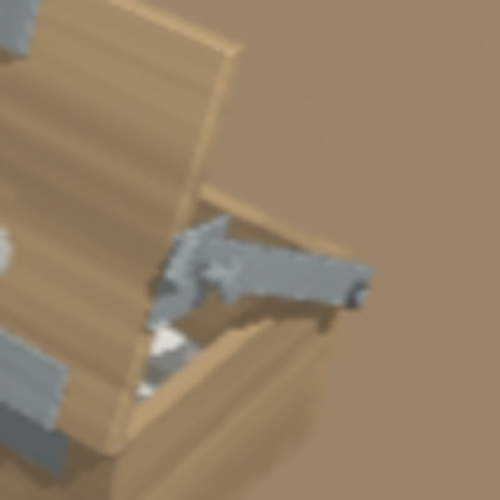

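The crop shows the stud in the stay's notch, near (200, 265). I'll ease back a little more to check that the stay takes the load.

drive_tool([
  [0,-0.2,0.05,0],
  [0,-0.1,0.02,0],
  [0,0,0,0],
  [0,0,0,0],
])

```text
time_s: 6.22
tool_pos: [0.588, 0.2263, 0.3295]
tcp_rot: [0.004, 0.728, 0.686, 0.004]
wrist_force: [1.1, -1.2, 6.5]
gripper_width: 0.0098
grasp_force: 63.7
```

drive_tool([
  [0,-0.2,0.05,0],
  [0,-0.2,0.02,0],
  [0,0,0,0],
])

```text
time_s: 6.47
tool_pos: [0.5868, 0.2263, 0.3293]
tcp_rot: [0.006, 0.728, 0.686, 0.007]
wrist_force: [6.9, -1.0, 3.9]
gripper_width: 0.0095
grasp_force: 63.5
```

The lid is blocked by the stay. I'll relieve the push, then open.

drive_tool([
  [0,0.2,-0.03,0],
  [0,0.2,-0.03,0],
  [0,0,0,0],
])

```text
time_s: 6.72
tool_pos: [0.5883, 0.2263, 0.3296]
tcp_rot: [0.004, 0.728, 0.686, 0.004]
wrist_force: [1.2, -1.2, 6.5]
gripper_width: 0.0096
grasp_force: 63.8
```

drive_tool([
  [0,0,0,0],
  [0,0,0,0],
  [0,0,0,0],
  [0,0,0,0],
  [0,0,0,0],
], jaw=4)

```text
time_s: 7.13
tool_pos: [0.5844, 0.2268, 0.3254]
tcp_rot: [-0.0, 0.728, 0.686, -0.0]
wrist_force: [-0.6, -0.2, 0.7]
gripper_width: 0.0402
grasp_force: 0.0
```

drive_tool([
  [0,0,-1,0],
  [0,0,-2,0],
  [0,0,-3,0],
  [0,0,-3,0],
  [0,0,0,0],
  [0,0,0,0],
])

```text
time_s: 7.63
tool_pos: [0.5856, 0.2271, 0.4189]
tcp_rot: [0.002, 0.728, 0.686, 0.003]
wrist_force: [-0.1, 0.3, -1.0]
gripper_width: 0.0398
grasp_force: 0.0
```

drive_tool([
  [-1,-3,0,0],
  [-1.5,-3.5,0,0],
  [-1.5,-3.5,0,0],
  [-1.5,-3,0,0],
  [-1.5,-2,0,0],
  [0,0,0,0],
  [0,0,0,0],
], jaw=8.5)

```text
time_s: 8.22
tool_pos: [0.4295, 0.1655, 0.4154]
tcp_rot: [-0.0, 0.728, 0.686, -0.0]
wrist_force: [0.4, 0.0, 0.2]
gripper_width: 0.0848
grasp_force: 0.0
```

```bash
python3 - <<'E'
from h import *
i=bot.camera_info("wrist");o=bot.get_obs();im=bot.read_camera("wrist");cv2.imwrite("pics/w2.png",im);t=bot.read_camera("top");cv2.imwrite("pics/t2.png",t)
print(o["time_s"],o["tool_pos"],ray(i,0,0)[0]);import pickle;pickle.dump(i,open("i2.pkl","wb"))
cv2.imwrite("pics/wt.png",np.vstack([cv2.resize(im,(560,350)),cv2.resize(t[150:300,130:370],(400,250))[:, :].copy() if 0 else cv2.copyMakeBorder(cv2.resize(t[150:300,130:370],(400,250)),0,0,0,160,0)]))
E
```

```text
8.2167 [0.42945047 0.16551053 0.41541474] [0.43288453 0.23417562 0.54668113]
```

View pics/wt.png

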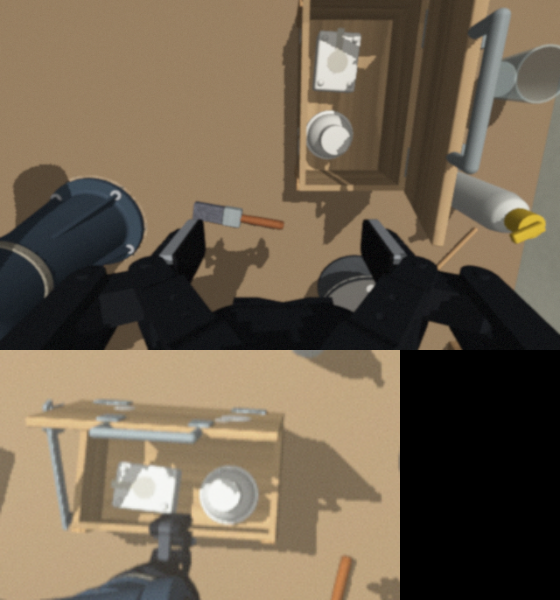

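The lid is propped. The bell stands in the right (−y) half: wrist pixel ~(377, 158), top pixel ~(264, 236). The mould is in the left half.

```bash
python3 - <<'E'
from h import *
import pickle
def E(im,x0,x1,y0,y1):
    h=cv2.cvtColor(im,cv2.COLOR_BGR2HSV); m=(h[...,1]<70)&(h[...,2]>95); k=np.zeros_like(m);k[y0:y1,x0:x1]=1
    m=(m&k).astype(np.uint8); c=max(cv2.findContours(m,0,2)[0],key=cv2.contourArea); return cv2.fitEllipse(cv2.convexHull(c)),cv2.boundingRect(c)
i=pickle.load(open("i2.pkl","rb"));im=cv2.imread("pics/w2.png");t=cv2.imread("pics/t2.png");j=bot.camera_info("top")
for I,J,b in((im,i,(345,410,118,190)),(t,j,(246,290,215,265))):
    e,bb=E(I,*b);print(e,bb,onz(J,*e[0],.022))
    print(proj(J,onz(J,*e[0],.022)))
print("foot",onz(i,379,159,.092),onz(j,263.5,235,.092))
print("lidcorners front wall wrist")
cv2.imwrite("pics/z.png",np.hstack([cv2.resize(im[110:195,335:420],(400,400),interpolation=2),cv2.resize(t[210:270,240:300],(400,400),interpolation=2)]))
E
```

```text
((375.2494201660156, 153.5607147216797), (55.260231018066406, 57.368839263916016), 37.39613723754883) (350, 125, 54, 58) [0.51903149 0.16742836 0.022     ]
[375.24942017 153.56071472]
((266.9498596191406, 236.4750518798828), (36.03925323486328, 36.42218017578125), 41.45560836791992) (249, 219, 37, 36) [0.51949287 0.16485777 0.022     ]
[266.94985962 236.47505188]
foot [0.51307746 0.16785416 0.092     ] [0.52341263 0.16582598 0.092     ]
lidcorners front wall wrist
```

View pics/z.png

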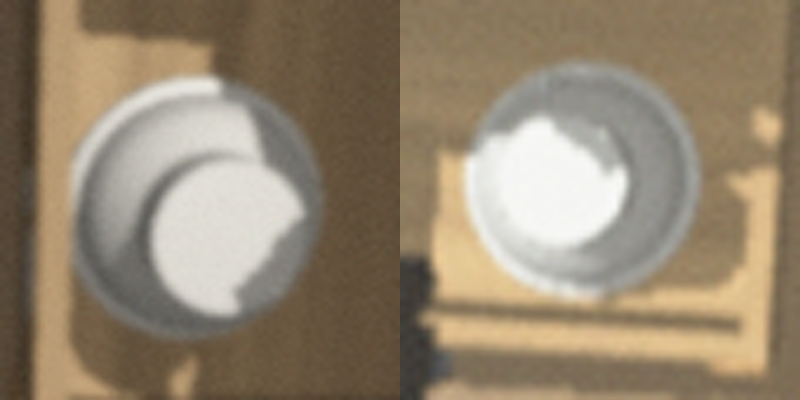

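drive_tool([
  [0,0,0,-0.12],
  [0,0,0,-0.12],
  [0,0,0,-0.12],
  [0,0,0,-0.12],
  [0,0,0,-0.12],
  [0,0,0,-0.12],
  [0,0,0,-0.12],
  [0,0,0,-0.12],
  [0,0,0,-0.12],
  [0,0,0,-0.12],
])

```text
time_s: 9.15
tool_pos: [0.4321, 0.1663, 0.4151]
tcp_rot: [-0.0, 0.21, 0.978, -0.0]
wrist_force: [-0.0, -0.0, 0.2]
gripper_width: 0.085
grasp_force: 0.0
```

drive_tool([
  [-1,0,1,-0.12],
  [-1.5,0,2,-0.12],
  [-1.5,0,2,-0.12],
  [-1.5,0,2,-0.01],
  [0,0,1,0],
  [0,0,0,0],
  [0,0,0,0],
])

```text
time_s: 9.73
tool_pos: [0.4836, 0.1535, 0.335]
tcp_rot: [-0.001, 0.03, 1.0, -0.0]
wrist_force: [0.4, -0.4, 0.3]
gripper_width: 0.0855
grasp_force: 0.0
```

```bash
python3 - <<'E'
from h import *
i=bot.camera_info("wrist");o=bot.get_obs();im=bot.read_camera("wrist");cv2.imwrite("pics/w3.png",im)
R=yaw(o);print(o["time_s"],o["tool_pos"],R.round(3).tolist())
h=cv2.cvtColor(im,cv2.COLOR_BGR2HSV)
for z in(.022,.092,):print(proj(i,[.519,.166,z]))
m=((h[...,1]<70)&(h[...,2]>95)).astype(np.uint8)
for c in cv2.findContours(m,0,2)[0]:
    if cv2.contourArea(c)>600: e=cv2.fitEllipse(cv2.convexHull(c));print(np.round(e[0],1),np.round(e[1],1),onz(i,*e[0],.022).round(4))
E
```

```text
9.7333 [0.48357589 0.15347143 0.33504069] [[-0.998, 0.06, -0.003], [0.06, 0.998, -0.0], [0.003, -0.0, -1.0]]
[333.04962287 189.03427837]
[334.77094255 201.45401814]
[ 57.7 257.2] [119.7 167.1] [ 0.6054 -0.2831  0.022 ]
[421.9 193.7] [64.7 91.9] [0.5342 0.3002 0.022 ]
[332.8 188.6] [62.  64.2] [0.5183 0.1657 0.022 ]
[549.7 233.8] [ 21.2 172.5] [0.6115 0.5033 0.022 ]
[626.  184.3] [107.2 123.7] [0.5379 0.6064 0.022 ]
[203.4  31. ] [38.9 84.5] [0.2951 0.0059 0.022 ]
```

View pics/w3.png

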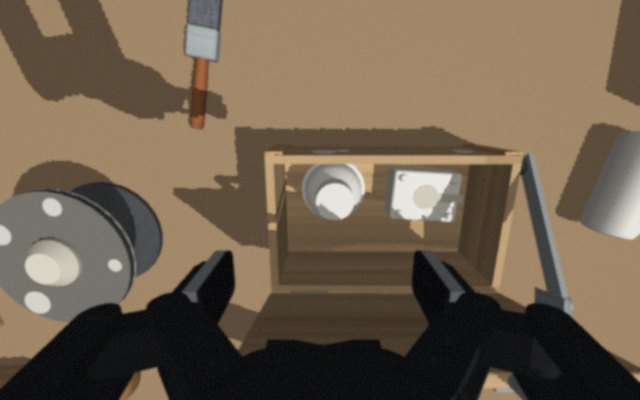

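The wrist view shows the bell's flange centred at (333, 189), which agrees with the earlier estimate of (0.5185, 0.166). Descending.

drive_tool([
  [-1.2,0.5,1,0],
  [-1.2,0.5,1,0],
  [-1.0,0.46,2,0],
  [0,0,2.5,0],
  [0,0,2.5,0],
  [0,0,2.5,0],
  [0,0,2.5,0],
  [0,0,2,0],
  [0,0,1,0],
  [0,0,0,0],
])

```text
time_s: 10.62
tool_pos: [0.5177, 0.1659, 0.1649]
tcp_rot: [-0.001, 0.03, 1.0, -0.0]
wrist_force: [-0.5, 0.4, 0.3]
gripper_width: 0.085
grasp_force: 0.0
```

drive_tool([
  [-0.05,0,2,0],
  [0,0,2,0],
  [0,0,1.5,0],
  [0,0,1,0],
  [0,0,1,0],
  [0,0,0.8,0],
  [0,0,0.5,0],
  [0,0,0.4,0],
  [0,0,0,0],
])

```text
time_s: 11.37
tool_pos: [0.519, 0.1657, 0.0735]
tcp_rot: [-0.0, 0.03, 1.0, -0.0]
wrist_force: [-0.4, -0.1, -0.5]
gripper_width: 0.0852
grasp_force: 0.0
```

drive_tool([
  [0,0,0,0],
  [0,0,0,0],
  [0,0,0,0],
  [0,0,0,0],
  [0,0,0,0],
  [0,0,0,0],
], jaw=4)

```text
time_s: 11.87
tool_pos: [0.5195, 0.1658, 0.0746]
tcp_rot: [0.001, 0.03, 1.0, 0.0]
wrist_force: [-1.2, 0.5, 6.0]
gripper_width: 0.0483
grasp_force: 61.4
```

drive_tool([
  [0,0,-0.3,0],
  [0,0,-0.7,0],
  [0,0,-1,0],
  [0,0,-1,0],
  [0,0,0,0],
])

```text
time_s: 12.28
tool_pos: [0.5205, 0.1659, 0.106]
tcp_rot: [0.002, 0.03, 1.0, 0.0]
wrist_force: [0.9, -0.5, -3.9]
gripper_width: 0.0483
grasp_force: 62.5
```

drive_tool([
  [0,0,-1.5,0],
  [0,0,-1.5,0],
  [0,0,-1.5,0],
  [0,0,-2,0],
  [0,0,-2,0],
  [0,0,-2,0],
  [0,0,-1.5,0],
  [0,0,-0.7,0],
  [0,0,0,0],
])

```text
time_s: 13.03
tool_pos: [0.52, 0.1658, 0.2326]
tcp_rot: [0.002, 0.03, 1.0, 0.0]
wrist_force: [-0.7, -0.3, -3.0]
gripper_width: 0.0486
grasp_force: 62.8
```

drive_tool([
  [-0.2,-1.5,0,0],
  [-0.4,-2.7,0,0],
  [-0.4,-3.5,0,0],
  [-0.5,-3.8,0,0],
  [-0.5,-3.8,0,0],
  [-0.5,-3.8,0,0],
  [-0.5,-3.5,0,0],
  [-0.4,-3,0,0],
  [-0.3,-2.0,0,0],
  [0,-0.8,0,0],
])

```text
time_s: 13.87
tool_pos: [0.5391, -0.1233, 0.2295]
tcp_rot: [-0.0, 0.032, 1.0, -0.0]
wrist_force: [-0.8, -0.2, -1.8]
gripper_width: 0.0482
grasp_force: 63.1
```

drive_tool([
  [0,0,0,0],
  [0,0,0,0],
  [0,0,0,0],
])

```text
time_s: 14.12
tool_pos: [0.5383, -0.1183, 0.2301]
tcp_rot: [-0.001, 0.029, 1.0, 0.001]
wrist_force: [0.3, 0.9, -2.2]
gripper_width: 0.0482
grasp_force: 63.1
```

```bash
python3 - <<'E'
from h import *
import pickle
i=bot.camera_info("wrist");o=bot.get_obs();im=bot.read_camera("wrist");cv2.imwrite("pics/w4.png",im)
j=bot.camera_info("side");s=bot.read_camera("side");cv2.imwrite("pics/s4.png",s);cv2.imwrite("pics/t4.png",bot.read_camera("top"))
pickle.dump((i,o["tool_pos"],yaw(o)),open("i4.pkl","wb"))
print(o["time_s"],o["tool_pos"],yaw(o).round(3).tolist())
print(proj(i,[.573,-.2013,.105]),proj(j,[.573,-.2013,.105]))
cv2.imwrite("pics/ws.png",np.vstack([cv2.resize(im,(560,350)),cv2.copyMakeBorder(cv2.resize(s[80:230,170:410],(400,250),interpolation=2),0,0,0,160,0)]))
E
```

```text
14.1167 [ 0.53828473 -0.1183128   0.23014785] [[-0.998, 0.059, -0.002], [0.059, 0.998, 0.002], [0.002, 0.001, -1.0]]
[235.10947852 241.03240422] [267.91374449 168.01599753]
```

View pics/ws.png

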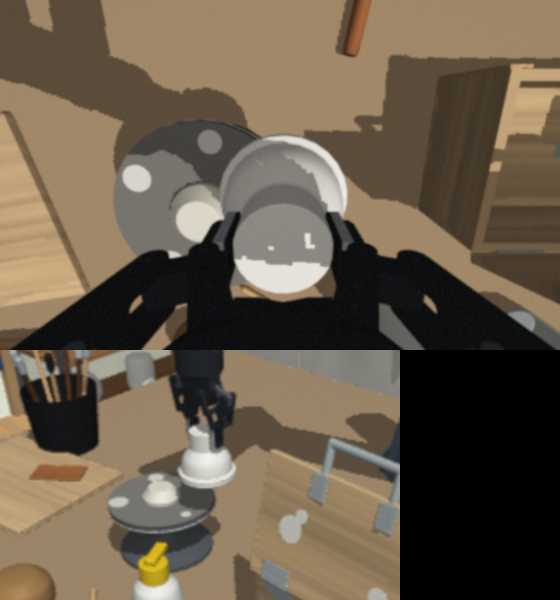

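The wrist view shows the bell held upright, with its flange spanning columns ~253–397 (full frame). The plug top is near (229, 253). The side view agrees. I'll refine the plug centre numerically against the bell.

```bash
python3 - <<'E'
from h import *
import pickle
i,tp,R=pickle.load(open("i4.pkl","rb"));T=bot.camera_info("top");S=bot.camera_info("side")
def circ(J,c,r): return np.array([proj(J,[c[0]+r*np.cos(a),c[1]+r*np.sin(a),c[2]]) for a in np.linspace(0,6.28,90)])
def ext(P): return np.r_[P.min(0),P.max(0)].round(1)
W=[.573,-.2013]
# plug silhouettes
for n,J,f in(("top",T,"top0"),("side",S,"side0"),("wrist",i,"w4")):
    im=cv2.imread(f"pics/{f}.png");h=cv2.cvtColor(im,cv2.COLOR_BGR2HSV)
    P=np.vstack([circ(J,W+[.112],.033),circ(J,W+[.128],.021)]);c=proj(J,W+[.118])
    turn=circ(J,W+[.105],.095)
    sat=h[...,1].astype(int);v=h[...,2].astype(int)
    x,y=c.round().astype(int)
    print(n,"pred",ext(P),"turntable pred",ext(turn))
    b=im.astype(int);warm=(b[...,2]-b[...,0]>8)&(v>100)
    k=np.zeros(v.shape,np.uint8);cv2.fillPoly(k,[cv2.convexHull((P).astype(np.float32)).astype(int)],1);k=cv2.dilate(k,np.ones((9,9)))
    m=(warm&(k>0)).astype(np.uint8);cs=cv2.findContours(m,0,2)[0];q=max(cs,key=cv2.contourArea)[:,0];print("  meas",ext(q))
    print("  row",[(a,tuple(im[y,a])) for a in range(x-16,x+17,4)] if n=="top" else "")
# bell in wrist
for dz,r,nm in((0,.048,"rim"),(.012,.048,"fl"),(.082,.025,"foot")):
    print(nm,ext(circ(i,tp+[0,0,-.0646+dz],r)))
im=cv2.imread("pics/w4.png");g=cv2.cvtColor(im,cv2.COLOR_BGR2HSV)
m=((g[...,1]<45)&(g[...,2]>95)).astype(np.uint8);m[:,:240]=0;m[:,420:]=0;m[:140]=0;m[345:]=0
q=max(cv2.findContours(m,0,2)[0],key=cv2.contourArea)[:,0];print("bell meas",ext(q))
for y in(200,210,220,230):
    r=q[q[:,1]==y,0];print(y,r.min() if len(r) else 0,r.max() if len(r) else 0)
E
```

```text
top pred [395.4 202.4 421.2 228.5] turntable pred [370.5 178.7 444.4 253. ]
  meas [391 198 425 232]
  row [(393, (np.uint8(133), np.uint8(137), np.uint8(142))), (397, (np.uint8(189), np.uint8(205), np.uint8(206))), (401, (np.uint8(198), np.uint8(214), np.uint8(213))), (405, (np.uint8(216), np.uint8(226), np.uint8(229))), (409, (np.uint8(214), np.uint8(224), np.uint8(224))), (413, (np.uint8(215), np.uint8(225), np.uint8(226))), (417, (np.uint8(211), np.uint8(225), np.uint8(226))), (421, (np.uint8(129), np.uint8(139), np.uint8(141))), (425, (np.uint8(133), np.uint8(138), np.uint8(141)))]
side pred [256.4 157.7 278.9 171.8] turntable pred [235.3 152.5 300.2 185.5]
  meas [255 157 277 174]
  row 
wrist pred [195.8 208.8 269.9 277.2] turntable pred [129.9 135.  338.7 329. ]
  meas [191 204 256 279]
  row 
rim [253.6 152.3 393.4 284.5]
fl [249.5 154.5 397.6 293.7]
foot [265.4 232.3 382.8 336.5]
bell meas [240 153 396 335]
200 255 392
210 395 395
220 0 0
230 0 0
```

```bash
python3 - <<'E'
from h import *
import pickle
i,tp,R=pickle.load(open("i4.pkl","rb"));T=bot.camera_info("top");S=bot.camera_info("side")
def circ(J,c,r): return np.array([proj(J,[c[0]+r*np.cos(a),c[1]+r*np.sin(a),c[2]]) for a in np.linspace(0,6.28,90)])
ext=lambda P:np.r_[P.min(0),P.max(0)].round(1)
W=[.573,-.2013]
for n,J,f in(("top",T,"top0"),("side",S,"side0"),("wrist",i,"w4")):
    im=cv2.imread(f"pics/{f}.png");P=np.vstack([circ(J,W+[.105],.033),circ(J,W+[.112],.033),circ(J,W+[.128],.021)]).astype(np.float32)
    k=np.zeros(im.shape[:2],np.uint8);cv2.fillPoly(k,[cv2.convexHull(P).astype(int)],1);k=cv2.dilate(k,np.ones((13,13)))
    for th in(160,175,190):
        m=((im[...,1]>th)&(k>0)).astype(np.uint8);q=max(cv2.findContours(m,0,2)[0],key=cv2.contourArea)
        print(n,th,"meas",ext(q[:,0]),cv2.contourArea(cv2.convexHull(q)),"pred",ext(P),cv2.contourArea(cv2.convexHull(P)))
        # shift in mm on wheel plane
    # turntable left/top edges along rays
    g=im[...,1].astype(int);c=proj(J,W+[.105]);x,y=c.round().astype(int)
    if n!="wrist":
        print(" rowL",x-45,g[y,x-45:x-28]," rowR",x+26,g[y,x+26:x+44]);print(" colT",y-45,g[y-45:y-10,x])
E
```

```text
top 160 meas [397 202 420 226] 436.0 pred [394.7 202.4 421.2 228.5] 543.7639437359758
top 175 meas [397 202 419 225] 387.5 pred [394.7 202.4 421.2 228.5] 543.7639437359758
top 190 meas [397 203 419 223] 347.5 pred [394.7 202.4 421.2 228.5] 543.7639437359758
 rowL 363 [152 150 151 156 151 146 121 110 120 128 137 142 142 136 138 143 140]  rowR 434 [137 138 135 136 137 136 138 140 137 140 135 124 101 103  98 111 130 150]
 colT 171 [152 154 155 152 152 154 150 153 143 135 138 136 139 139 135 138 138 139
 136 138 139 136 138 138 137 138 138 139 140 135 140 165 191 194 200]
side 160 meas [256 154 276 173] 272.5 pred [256.4 157.7 279.1 173.8] 284.8506543065887
side 175 meas [257 155 276 172] 234.0 pred [256.4 157.7 279.1 173.8] 284.8506543065887
side 190 meas [259 156 275 171] 183.0 pred [256.4 157.7 279.1 173.8] 284.8506543065887
 rowL 223 [115 117 124 126 127 128 127 128 127 127 127 126 120 119 124 132 149]  rowR 294 [112 111 111 109  96 107 124 127 127 127 127 127 127 127 127 128 127 127]
 colT 123 [127 127 127 127 127 128 127 127 127 127 127 127 127 127 128 127 127 127
 127 127 127 126 127 127 127 127 127 127 127 125 119 119 135 140 132]
wrist 160 meas [201 215 255 276] 2145.5 pred [195.8 206.5 271.2 277.2] 4157.176797476015
wrist 175 meas [202 224 254 275] 1867.5 pred [195.8 206.5 271.2 277.2] 4157.176797476015
wrist 190 meas [202 230 254 275] 1681.5 pred [195.8 206.5 271.2 277.2] 4157.176797476015
```

drive_tool([
  [0,1,0,0],
  [0,2,0,0],
  [0,2,0,0],
  [0,1,0,0],
  [0,0,0,0],
  [0,0,0,0],
  [0,0,0,0],
  [0,0,0,0],
])

```text
time_s: 14.93
tool_pos: [0.5429, -0.0609, 0.2309]
tcp_rot: [0.0, 0.03, 1.0, -0.0]
wrist_force: [-0.9, 0.4, -2.6]
gripper_width: 0.0483
grasp_force: 63.1
```

```bash
python3 - <<'E'
from h import *
i=bot.camera_info("wrist");o=bot.get_obs();im=bot.read_camera("wrist");cv2.imwrite("pics/w5.png",im)
print(o["time_s"],o["tool_pos"],o["wrist_force"].round(1))
def circ(J,c,r): return np.array([proj(J,[c[0]+r*np.cos(a),c[1]+r*np.sin(a),c[2]]) for a in np.linspace(0,6.28,90)])
ext=lambda P:np.r_[P.min(0),P.max(0)].round(1)
W=[.573,-.2013]
print("disc pred",ext(circ(i,W+[.128],.021)),"base",ext(circ(i,W+[.112],.033)),"turn",ext(circ(i,W+[.105],.095)))
x,y=proj(i,W+[.128]).round().astype(int);k=np.zeros(im.shape[:2],bool);k[y-45:y+45,x-50:x+50]=1
for th in(160,180,195,205):
    m=((im[...,1]>th)&k).astype(np.uint8);q=max(cv2.findContours(m,0,2)[0],key=cv2.contourArea);e=cv2.fitEllipse(cv2.convexHull(q))
    print(th,ext(q[:,0]),np.round(e[0],1),np.round(e[1],1),onz(i,*e[0],.128).round(4))
# turntable: radial edges, gray table brown->saturation
h=cv2.cvtColor(im,cv2.COLOR_BGR2HSV);s=cv2.GaussianBlur(h[...,1],(5,5),0).astype(int)
pts=[]
for a in np.linspace(0,2*np.pi,72,endpoint=False):
    rs=np.arange(.080,.112,.0005);vals=[]
    for r in rs:
        u,v=proj(i,[W[0]+r*np.cos(a),W[1]+r*np.sin(a),.105]).round().astype(int)
        vals.append(s[v,u] if 0<=u<640 and 0<=v<400 else -1)
    vals=np.array(vals)
    if vals.min()<0: continue
    dv=vals[6:]-vals[:-6];b=dv.argmax()
    if dv[b]>35: pts.append((W[0]+rs[b+3]*np.cos(a),W[1]+rs[b+3]*np.sin(a),a,rs[b+3]))
p=np.array(pts);print([(round(np.degrees(a)),round(r,3)) for a,r in p[:,2:]])
E
```

```text
14.9333 [ 0.54287578 -0.06086226  0.23090113] [-0.9  0.4 -2.6]
disc pred [134.7 226.6 184.9 272.2] base [131.9 207.1 206.2 275.3] turn [ 66.8 133.3 276.4 327. ]
160 [133 211 204 276] [169.1 244.6] [64.8 71.3] [ 0.5686 -0.1926  0.128 ]
180 [134 215 204 274] [170.  246.1] [60.2 69.9] [ 0.57   -0.1921  0.128 ]
195 [134 223 203 273] [169.5 247.6] [53.4 69.9] [ 0.5714 -0.1928  0.128 ]
205 [135 229 202 272] [168.6 249. ] [46.6 69.6] [ 0.5726 -0.1938  0.128 ]
[(20, np.float64(0.082)), (45, np.float64(0.11)), (55, np.float64(0.09)), (60, np.float64(0.087)), (75, np.float64(0.086)), (80, np.float64(0.088)), (120, np.float64(0.108)), (125, np.float64(0.109)), (130, np.float64(0.109)), (135, np.float64(0.107)), (140, np.float64(0.106)), (145, np.float64(0.103)), (150, np.float64(0.1)), (155, np.float64(0.097)), (160, np.float64(0.095)), (165, np.float64(0.095)), (170, np.float64(0.095)), (175, np.float64(0.094)), (180, np.float64(0.094)), (185, np.float64(0.093)), (190, np.float64(0.094)), (195, np.float64(0.093)), (200, np.float64(0.094)), (205, np.float64(0.094)), (210, np.float64(0.094)), (215, np.float64(0.095)), (220, np.float64(0.095)), (225, np.float64(0.095)), (230, np.float64(0.095)), (235, np.float64(0.095)), (240, np.float64(0.095)), (245, np.float64(0.095)), (250, np.float64(0.095)), (255, np.float64(0.095)), (260, np.float64(0.096)), (265, np.float64(0.095)), (270, np.float64(0.096)), (275, np.float64(0.097)), (280, np.float64(0.096)), (285, np.float64(0.097)), (290, np.float64(0.096)), (295, np.float64(0.098)), (300, np.float64(0.096)), (305, np.float64(0.096)), (310, np.float64(0.096)), (315, np.float64(0.096)), (320, np.float64(0.095))]
```

drive_tool([
  [-0.4,-1.4,0,0],
  [-0.8,-2.6,0,0],
  [-0.8,-3,0,0],
  [-0.8,-3,0,0],
  [-0.6,-2.2,0,0],
  [-0.4,-1.2,0,0],
  [-0.15,-0.5,0,0],
  [0,0,0,0],
  [0,0,0,0],
  [0,0,0,0],
])

```text
time_s: 15.82
tool_pos: [0.5732, -0.1997, 0.2306]
tcp_rot: [-0.001, 0.029, 1.0, 0.001]
wrist_force: [-0.4, 0.9, -2.3]
gripper_width: 0.0484
grasp_force: 63.1
```

```bash
python3 - <<'E'
from h import *
i=bot.camera_info("wrist");o=bot.get_obs();im=bot.read_camera("wrist");tp=o["tool_pos"];R=yaw(o)
print(o["time_s"],tp,R.round(3).tolist(),"go cm",(R.T@(np.array([.574,-.202,tp[2]])-tp)*100).round(2))
W=[.574,-.202]
def edge(z,r0,rng,angs,ch,sgn,C):
    out=[]
    for a in np.radians(angs):
        rs=np.arange(*rng,.0004);v=[]
        for r in rs:
            u,w=proj(i,[C[0]+r*np.cos(a),C[1]+r*np.sin(a),z]).round().astype(int);v.append(int(ch[w,u]) if 0<=u<640 and 0<=w<400 else 0)
        v=np.array(v);d=sgn*(v[5:]-v[:-5]);b=d.argmax();out.append((round(np.degrees(a)),round(rs[b]+.001,4),d[b]))
    return out
s=cv2.GaussianBlur(cv2.cvtColor(im,cv2.COLOR_BGR2HSV)[...,1],(3,3),0);g=cv2.GaussianBlur(im[...,1],(3,3),0)
print("turntable",edge(.105,.095,(.08,.11),range(120,300,15),s,1,W))
print("flange top edge",edge(tp[2]-.0526,.048,(.04,.056),range(105,270,15),g,-1,tp))
E
```

```text
15.8167 [ 0.57317652 -0.1996867   0.23058402] [[-0.998, 0.059, -0.001], [0.059, 0.998, 0.001], [0.001, 0.001, -1.0]] go cm [-0.1  -0.23 -0.  ]
turntable [(120, np.float64(0.093), np.int64(51)), (135, np.float64(0.093), np.int64(55)), (150, np.float64(0.0926), np.int64(53)), (165, np.float64(0.093), np.int64(56)), (180, np.float64(0.0934), np.int64(61)), (195, np.float64(0.0946), np.int64(64)), (210, np.float64(0.0954), np.int64(54)), (225, np.float64(0.0946), np.int64(54)), (240, np.float64(0.095), np.int64(43)), (255, np.float64(0.0958), np.int64(47)), (270, np.float64(0.0954), np.int64(54)), (285, np.float64(0.0958), np.int64(38))]
flange top edge [(105, np.float64(0.047), np.int64(21)), (120, np.float64(0.047), np.int64(87)), (135, np.float64(0.0478), np.int64(84)), (150, np.float64(0.0478), np.int64(87)), (165, np.float64(0.0474), np.int64(92)), (180, np.float64(0.0478), np.int64(109)), (195, np.float64(0.0478), np.int64(52)), (210, np.float64(0.0486), np.int64(50)), (225, np.float64(0.0482), np.int64(51)), (240, np.float64(0.0478), np.int64(50)), (255, np.float64(0.0482), np.int64(54))]
```

drive_tool([
  [-0.1,-0.14,0.5,0],
  [-0.1,-0.13,1,0],
  [0,0,1,0],
  [0,0,1,0],
  [0,0,0.7,0],
  [0,0,0.5,0],
  [0,0,0.4,0],
  [0,0,0,0],
  [0,0,0,0],
])

```text
time_s: 16.62
tool_pos: [0.5757, -0.2041, 0.1796]
tcp_rot: [-0.0, 0.03, 1.0, 0.0]
wrist_force: [0.3, -1.0, -3.0]
gripper_width: 0.0482
grasp_force: 63.1
```

drive_tool([
  [0.03,0.05,0.2,0],
  [0,0,0.2,0],
  [0,0,0.2,0],
  [0,0,0.2,0],
  [0,0,0.1,0],
  [0,0,0,0],
  [0,0,0,0],
])

```text
time_s: 17.2
tool_pos: [0.5753, -0.2035, 0.1707]
tcp_rot: [-0.0, 0.03, 1.0, 0.0]
wrist_force: [0.2, 0.1, -2.0]
gripper_width: 0.0486
grasp_force: 63.1
```

drive_tool([
  [0,0,0.1,0],
  [0,0,0.1,0],
  [0,0,0,0],
  [0,0,0,0],
])

```text
time_s: 17.53
tool_pos: [0.5756, -0.2036, 0.1696]
tcp_rot: [0.0, 0.03, 1.0, -0.0]
wrist_force: [-2.1, 1.0, 3.1]
gripper_width: 0.0482
grasp_force: 63.8
```

The bell is seated: the vertical force turned from −2 to +3 N at exactly the expected height. Releasing.

drive_tool([
  [0,0,0,0],
  [0,0,0,0],
  [0,0,0,0],
  [0,0,0,0],
  [0,0,0,0],
  [0,0,0,0],
], jaw=8.5)

```text
time_s: 18.03
tool_pos: [0.5754, -0.2036, 0.1687]
tcp_rot: [-0.0, 0.03, 1.0, -0.0]
wrist_force: [-1.0, 0.1, 0.7]
gripper_width: 0.0853
grasp_force: 0.0
```

drive_tool([
  [0,0,-0.5,0],
  [0,0,-1,0],
  [0,0,-2,0],
  [0,0,-3,0],
  [0,0,-3,0],
  [0,0,-2,0],
  [0,0,0,0],
  [0,0,0,0],
  [0,0,0,0],
  [0,0,0,0],
])

```text
time_s: 18.87
tool_pos: [0.5745, -0.203, 0.2825]
tcp_rot: [-0.001, 0.03, 1.0, 0.001]
wrist_force: [-0.6, 0.0, -0.8]
gripper_width: 0.0851
grasp_force: 0.0
```

```bash
python3 - <<'E'
from h import *
i=bot.camera_info("wrist");o=bot.get_obs();im=bot.read_camera("wrist");tp=o["tool_pos"]
print(o["time_s"],tp,o["wrist_force"].round(1),o["gripper_width"])
def edge(z,rng,angs,ch,sgn,C):
    out=[]
    for a in np.radians(angs):
        rs=np.arange(*rng,.0004);v=[]
        for r in rs:
            u,w=proj(i,[C[0]+r*np.cos(a),C[1]+r*np.sin(a),z]).round().astype(int);v.append(int(ch[w,u]) if 0<=u<640 and 0<=w<400 else 0)
        v=np.array(v);d=sgn*(v[5:]-v[:-5]);b=d.argmax();out.append((round(np.degrees(a)),float(round(rs[b]+.001,4)),int(d[b])))
    return out
s=cv2.GaussianBlur(cv2.cvtColor(im,cv2.COLOR_BGR2HSV)[...,1],(3,3),0);g=cv2.GaussianBlur(im[...,1],(3,3),0)
W=[.575,-.203]
print(edge(.105,(.08,.11),range(120,300,15),s,1,W));print(edge(.117,(.04,.056),range(90,285,15),g,-1,W))
# lid/stay unchanged vs t2, mould unchanged
t=bot.read_camera("top");a=cv2.imread("pics/t2.png")
d=cv2.absdiff(t,a).max(2)>40; print("diff in lid/stay/mould area",d[180:225,140:300].sum(),d[215:262,180:240].sum(), "bottle",(cv2.absdiff(t,cv2.imread("pics/top0.png")).max(2)>40)[105:155,300:335].sum())
E
```

```text
18.8667 [ 0.57447891 -0.20300727  0.28250436] [-0.6  0.  -0.8] 0.08510649762932103
[(120, 0.0934, 43), (135, 0.0946, 51), (150, 0.0942, 47), (165, 0.0946, 42), (180, 0.0954, 59), (195, 0.0946, 42), (210, 0.0946, 54), (225, 0.0946, 58), (240, 0.0938, 43), (255, 0.0946, 36), (270, 0.095, 40), (285, 0.093, 36)]
[(90, 0.0458, 62), (105, 0.0466, 65), (120, 0.047, 72), (135, 0.0466, 73), (150, 0.0462, 58), (165, 0.0458, 62), (180, 0.0478, 76), (195, 0.0478, 47), (210, 0.0474, 36), (225, 0.0478, 44), (240, 0.0478, 38), (255, 0.0482, 34), (270, 0.0478, 31)]
diff in lid/stay/mould area 34 264 bottle 0
```

The flange is concentric with the turntable to about 1 mm at the right height. The lid and bottle look unchanged, so I'm handing in.

```bash
python3 -c "
from workcell import bot
print(bot.sign_off())"
```

```text
the job is handed in; nothing more can be done
None
```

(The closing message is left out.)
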